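Set the vent cap of the syrup canister

ROBOT

A 6-joint arm with a two-finger parallel gripper is mounted at the origin on the work surface. World frame = base frame: x ahead of the robot, y to its left, z up, the work surface at z = 0. Lengths are in mm, angles in rad, forces in N, time in s.
With the tool pointing down it reaches from about 350 to 975 mm from the base axis. Payload 7.1 kg.
Tool frame: the origin (TCP) lies at the very end of the fingers, on their centre line; the grasp point (between the pads) lies 19 mm behind it (ctrl.grip_point_offset is the distance from the TCP to the grasp point, in mm); z points along the fingers, y is the direction in which the jaws open and shut (so a half turn about z gives the same grasp; the last joint's range is limited). The gripper opens to 88 mm and grips with 3 to 60 N. Pads are 20 mm wide; open, the fingers measure 115 mm over their backs; the gripper's body (75 mm by 178 mm) begins 61 mm behind the grasp point.
Start: joints at [-1.338, 0.423, 1.63, -0, 1.089, -0.019], TCP at [155.736, -605.269, 202.575] pointing down, gripper open.
Joint ranges: [-3, 3], [-0.9, 2.11], [0.09, 2.58], [-1.31, 4.45], [0.11, 2.69], [-2.54, 2.54]. Speed limits (rad/s): [2.39, 2.39, 3.01, 3.14, 3.14, 3.14].

INTERFACE

Orientations are given as a rotation vector (axis times angle).
In Python, from workcell import ctrl gives the robot as it stands.
- The arm moves only by the tool move_arm, never from a script. Its argument "increments" is one flat list of numbers, 5 for each row, row after row: the closure in counts, from 0 (fully open) to 255 (shut), then the shift along the tool's x, y, z in mm, then the turn about the tool's z in degrees. In form: [grip, dx, dy, dz, yaw, grip, dx, dy, dz, yaw, ...]. A call has 1 to 12 rows; each row is the pose to reach, as a shift and turn from the pose measured when the call began, along the tool's axes at that moment; what a row does not reach only later rows make up. A row lasts 1/8 s, in which the tool goes at most 62.5 mm and 10.7 degrees, less where a joint would pass 70% of its speed; a pose out of reach is approached as far as the arm can. A call with a gripper value outside its range is refused whole. The fingers move at their own pace and stop on an object; the grip force is fixed at half the most. Time passes only in rows, so rows that repeat a pose let the fingers close. It gives the time, the measured TCP pose, the force and the opening at its end, in the units of the state.
- ctrl.get_obs(): the state, without advancing time (a new reading comes with each control period).
- ctrl.get_image(name): name is "side" or "top"; returns a dict with "frame" (384x512x3 uint8, red, green, blue), "vertical_fov" (degrees; the focal length in pixels is half the picture's height over the tangent of half this angle, whatever the lens; pixels are square), "cx", "cy" (the principal point, pixels), "pose" (4x4, takes a point from camera to world coordinates). Camera axes: x right, y down, z forward; pixel columns grow to the right and rows downward; lengths in mm; the calibration is good to about 2 mm. A picture is of the moment at which its call begins. There is no depth.
- ctrl.close_job(): hands the job in, once; it reports no verdict.
The state is a dict: "t": time; "qpos": joint angles; "qvel": joint speeds; "joint_torque": joint torques, N m; "ee_pos": TCP position; "orientation": TCP orientation; "ft_force": force on the tool from outside, world axes, zero at the start; "moment": the same for the moment, N m; "width": finger opening in mm.
Only numpy, scipy, OpenCV 4.12 (cv2) and the standard library are available. Lean on these libraries where they do the work, as an engineer would, in place of code of your own. Each camera call takes 0.05 s, during which the arm holds its last target.

TASK

Pull the syrup drawer on the bar counter fully open by its handle. Screw the blue vent cap of the canister inside clockwise until it bottoms out, then back it off a quarter turn so that the canister can breathe, and finish still gripping the cap, holding it there with the drawer left open. Do not disturb the other things on the counter and on the unit.

Things in the scene. Friction and masses are not known exactly. Their poses are not given: they have to be found in the camera images.
- unit_front (a point): Middle of the front top edge (150 mm above the counter) of a low white drawer unit fixed on the counter, 240 deep (x), 220 mm wide. x points back into the unit, away from its drawer front, which faces the robot: the drawer opens along -x. The open drawer holds a steel canister with an orange band, fixed in it, and on that the blue vent cap
- drawer_handle (a point): Centre of the drawer's bright bar handle: 12 thick fore and aft (x), 120 long (y), 16 mm high, 118 mm above the counter; axes as the unit's. 39 mm of free gap behind the bar to the drawer's front; that front's top edge is 14 mm and the unit's top 32 mm above the bar's centre. Two arms join the bar to the front 52 mm either side of its centre
- drawer (a joint): How far the drawer is out: 0 m shut, 0.15 m at its stop. It slides level with about 3 N of friction and stays where it is left; it may start up to 20 mm open
- cap_center (a point): Centre, half-way up on the axis, of the round blue knurled vent cap, 44 mm across, 26 mm tall; 135 mm behind the handle bar on the drawer's centre line, hidden while the drawer is shut. Bottomed out it is 110 mm above the counter; right-hand thread, 8 mm a turn. 15 mm of free room below its skirt. Drawer fully out, it is 75 mm from the drawer's front and from the unit's body. z up
- vent_cap (a joint): Angle by which the cap is unscrewed: 0 rad bottomed out hard on its collar, growing anticlockwise seen from above (clockwise drives it down); starts at 2.2 to 3.6. Friction of about 0.08 N m keeps it where it is left. The white stripe on its top points to the drawer's handle when bottomed out
- tin: Bystander: round bare-metal tin, 94 mm across, 135 mm tall, standing on the counter to the right (-y) of the drawer unit; origin at the centre of its underside
- mug: Bystander: blue mug, 76 mm across, 90 mm tall, standing on the counter to the left (+y) of the drawer unit; origin at the centre of its underside
- sugar_jar: Bystander: jar with a yellow lid, 60 mm across, 85 mm tall, on top of the drawer unit; origin at the centre of its underside
- jigger: Bystander: small copper cup, 48 mm across, 60 mm tall, on top of the drawer unit; origin at the centre of its underside
- bar_spoon: Bystander: black-handled spoon, 200 mm long, lying on the counter on the left
- wine_bottle: Bystander: green glass bottle, 80 mm across, 290 mm tall, standing on the right; origin at the centre of its underside
- carton: Bystander: red carton, 60 x 90 x 50 mm, on the counter on the right; origin at the centre of its underside

How it is judged:
By the outcome, as a careful person would: the job done as asked, in the order asked, and still so for the second after the job is handed in, while the arm keeps its last pose, push and grip.
It also fails if it takes over 67 s, if anything falls off the work surface, if the arm or the gripper's body presses on something with over 40 N, if the wrist force passes 120 N, or if a joint passes its speed limit or range.

## Working session

There is one attempt and no reset: what is moved stays moved. The work goes in short steps, Python scripts to look and compute and a tool call to move; the robot and the scene stay as the last step left them, time stands still between calls to the robot, and variables do not carry over. Pictures are saved under pics/ and viewed, and the job is handed in when it is done.

Besides the shell and the picture viewer there is one more tool, called after "Request:" by a JSON object that holds its "name" and its "arguments". move_arm: Moves the arm, as the interface text tells. Its arguments: {"type":"object","properties":{"increments":{"type":"array","items":{"type":"number"}}},"required":["increments"]}

```bash
mkdir -p pics; ls; cat > h.py <<'E'
import numpy as np, cv2
from workcell import ctrl
def snap(name,tag):
    im=ctrl.get_image(name)
    cv2.imwrite(f'pics/{tag}.png',im['frame'][:,:,::-1])
    np.savez(f'{tag}.npz',**{k:np.array(v) for k,v in im.items()})
    return im
def ray(im,u,v):
    H=im['frame'].shape[0]; f=H/2/np.tan(np.radians(float(im['vertical_fov'])/2))
    d=np.array([(u-float(im['cx']))/f,(v-float(im['cy']))/f,1.0]); T=np.array(im['pose'])
    return T[:3,3],T[:3,:3]@d
def onz(im,u,v,z):
    o,d=ray(im,u,v); return o+d*(z-o[2])/d[2]
def proj(im,p):
    H=im['frame'].shape[0]; f=H/2/np.tan(np.radians(float(im['vertical_fov'])/2)); T=np.array(im['pose'])
    c=T[:3,:3].T@(np.array(p)-T[:3,3]); return c[0]/c[2]*f+float(im['cx']),c[1]/c[2]*f+float(im['cy'])
E
python3 - <<'E'
from h import *
for n in('side','top'):
    im=snap(n,n+'0'); print(n,{k:v for k,v in im.items() if k!='frame'})
print(ctrl.get_obs())
E
```

```text
pics
side {'vertical_fov': 45.72414248666274, 'cx': 259.4271850108492, 'cy': 187.25078762732366, 'pose': array([[-9.16943758e-01, -2.25492057e-01,  3.29192158e-01,
         1.34567794e+02],
       [-3.99015461e-01,  5.16324361e-01, -7.57757096e-01,
         1.09171251e+03],
       [ 8.98275444e-04, -8.26173400e-01, -5.63415217e-01,
         9.29701496e+02],
       [ 0.00000000e+00,  0.00000000e+00,  0.00000000e+00,
         1.00000000e+00]])}
top {'vertical_fov': 42.05747677342923, 'cx': 254.62674048505804, 'cy': 189.72243185535973, 'pose': array([[-3.36011550e-03, -9.96629315e-01,  8.19677931e-02,
         4.99924703e+02],
       [-9.99994020e-01,  3.28169864e-03, -1.09138393e-03,
        -3.13209829e+01],
       [ 8.18711626e-04, -8.19709700e-02, -9.96634381e-01,
         1.60912422e+03],
       [ 0.00000000e+00,  0.00000000e+00,  0.00000000e+00,
         1.00000000e+00]])}
{'t': 0.1, 'qpos': array([-1.33800146e+00,  4.23780508e-01,  1.63062388e+00, -9.24541695e-06,
        1.08863213e+00, -1.90279668e-02]), 'qvel': array([ 2.76396948e-05, -2.53142884e-03, -1.73521923e-03,  2.51175427e-05,
       -1.04614789e-03, -1.50035171e-04]), 'joint_torque': array([-1.28053762e-03, -5.45615745e+01, -2.74325091e+01,  6.44641067e-02,
        1.88187312e-02, -1.69658114e-05]), 'ee_pos': array([ 155.60877866, -604.74759513,  201.8653741 ]), 'orientation': array([-3.11529838e+00, -3.94344536e-01,  2.54624323e-04]), 'ft_force': array([ 1.16838114, -0.09567171, -0.15612721]), 'moment': array([ 0.03776374, -0.03772865,  0.00393356]), 'width': 87.91917982043604}
```

View pics/side0.png

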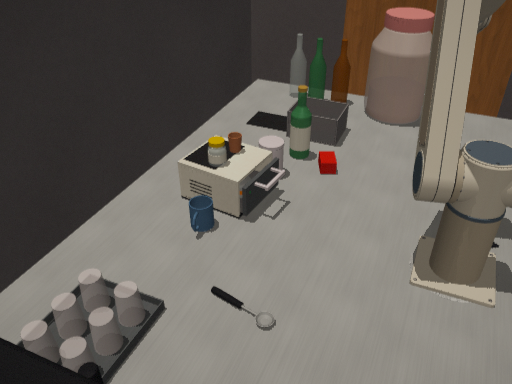

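View pics/top0.png

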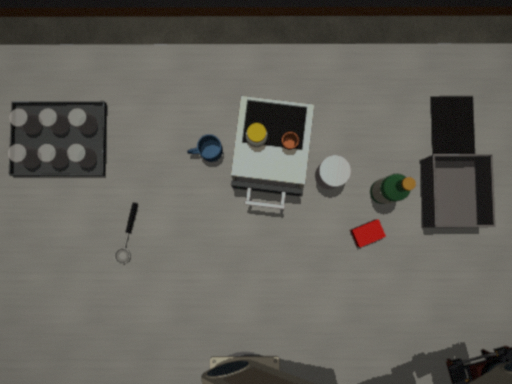

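The side view shows the unit at about (228,172) with its bright handle at (270,178). The top view shows it at cols 232–314, rows 97–193, with the bar from about (247,205) to (285,209). I'll zoom in to measure these.

```bash
python3 - <<'E'
from h import *
a=cv2.imread('pics/top0.png')[85:220,195:355]; cv2.imwrite('pics/top0z.png',cv2.resize(a,None,fx=4.4,fy=4.4,interpolation=cv2.INTER_CUBIC)*1)
a=cv2.imread('pics/side0.png')[125:235,170:310]; cv2.imwrite('pics/side0z.png',cv2.resize(a,None,fx=5,fy=5,interpolation=cv2.INTER_CUBIC))
E
```

```text
(no output)
```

View pics/top0z.png

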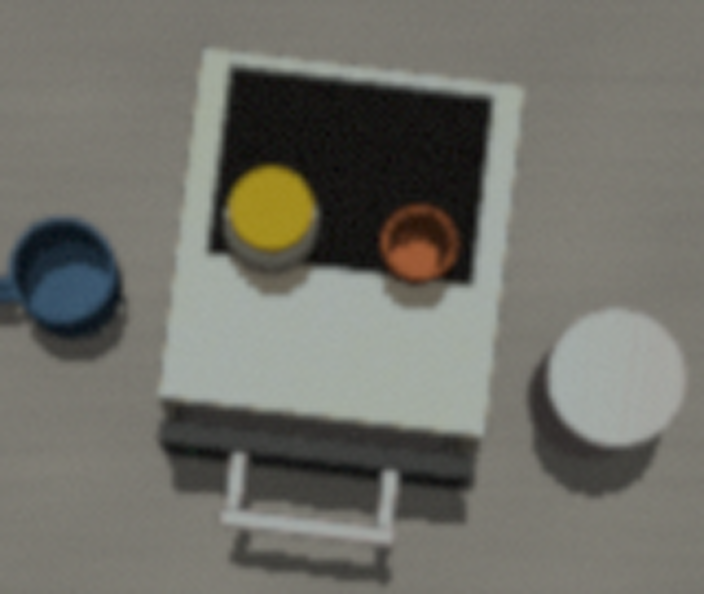

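View pics/side0z.png

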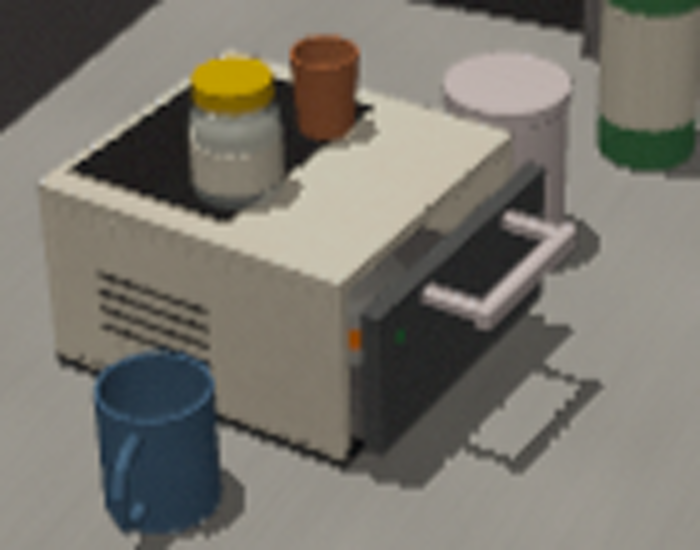

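Top zoom: roof corners are (162,400), (482,436), (205,50) and (522,88). The bar runs from (224,518) to (391,538).

```bash
python3 - <<'E'
from h import *
im=dict(np.load('top0.npz'))
s=4.4
f=lambda u,v,z: onz(im,195+(u+.5)/s-.5,85+(v+.5)/s-.5,z)
A,B,C,D=[f(u,v,150) for u,v in((162,400),(482,436),(205,50),(522,88))]
print(A,B,C,D,np.linalg.norm(A-B),np.linalg.norm(A-C),(A+B)/2)
for e in (A-B,C-D): print('yaw',np.degrees(np.arctan2(-e[0],e[1])))
for e in (C-A,D-B): print('yaw',np.degrees(np.arctan2(e[1],e[0])))
P,Q=f(224,518,124),f(391,538,124)
print(P,Q,np.linalg.norm(P-Q),(P+Q)/2,np.degrees(np.arctan2(-(P-Q)[0],(P-Q)[1])))
# bar mask
hsv=cv2.cvtColor(im['frame'],cv2.COLOR_RGB2GRAY); 
sd=dict(np.load('side0.npz'))
g=lambda u,v,z: onz(sd,170+(u+.5)/5-.5,125+(v+.5)/5-.5,z)
print('side bar ends',g(485,305,126),g(570,228,126),'roof L front corner',g(343,282,150),g(512,135,150))
o=ctrl.get_obs(); from scipy.spatial.transform import Rotation as R
print(R.from_rotvec(o['orientation']).as_matrix())
E
```

```text
[662.01661543  35.09182074 150.        ] [ 637.17079477 -178.33541463  150.        ] [900.11490276   6.1025968  150.        ] [ 873.2729102  -208.08258613  150.        ] 214.86856355708935 239.8565603383626 [649.5937051  -71.62179695 150.        ]
yaw -6.640116466238575
yaw -7.143148659350626
yaw -6.941776726002932
yaw -7.181018778778683
[584.45975197  -5.71393915 124.        ] [ 570.54339269 -118.61718264  124.        ] 113.75766983378138 [577.50157233 -62.16556089 124.        ] -7.026787279549472
side bar ends [587.13434153  -6.71646643 126.        ] [ 570.75065612 -113.2709128   126.        ] roof L front corner [664.18875063  37.86239513 150.        ] [ 637.25860025 -173.41754341  150.        ]
[[ 9.68458769e-01  2.49173626e-01 -3.41066392e-04]
 [ 2.49173858e-01 -9.68457753e-01  1.40302489e-03]
 [ 1.92884058e-05 -1.44375658e-03 -9.99998958e-01]]
```

The unit's yaw is about -7°. The handle is at about (578,-61.5), and its lateral offset from the unit's centre line is about 0. The handle is 73 mm in front of the unit against 60 mm when shut, so the drawer is about 13 mm open. I'll lift first, then go above the handle with the jaws across the bar.

Request:
{"name": "move_arm", "arguments": {"increments": [139,0,0,-60,0,139,0,0,-120,0,139,50,-40,-130,-10,139,100,-77,-130,-20,139,150,-116,-130,-30,139,200,-155,-130,-40,139,250,-193,-130,-50,139,300,-232,-130,-60,139,350,-271,-130,-68.6,139,400,-309,-130,-68.6,139,450,-348,-130,-68.6,139,500,-387,-130,-68.6]}}

```text
t: 1.6
ee_pos: [539.4, -110.1, 332.2]
orientation: [-2.351, -2.082, -0.001]
ft_force: [0.0, -0.6, 0.2]
width: 39.9
```

```bash
cat >> h.py <<'E'
from scipy.spatial.transform import Rotation as R
def go(xyz, yangle=None):
    "tool-frame shift to world TCP target, yaw to bring tool y to world angle (deg)"
    o=ctrl.get_obs(); M=R.from_rotvec(o['orientation']).as_matrix()
    print('t',round(o['t'],2),'p',o['ee_pos'].round(1),'y ang',round(np.degrees(np.arctan2(M[1,1],M[0,1])),2),'tz',M[:,2].round(4),'q',o['qpos'].round(2),'F',o['ft_force'].round(1),'m',o['moment'].round(3),'w',round(o['width'],1))
    if xyz is not None: print('shift',(M.T@(np.array(xyz)-o['ee_pos'])).round(1))
    if yangle is not None: print('yaw',(np.degrees(np.arctan2(M[1,1],M[0,1]))-yangle+180)%360-180)
E
python3 -c "
from h import *
go((578,-61.5,230),-7)"
```

```text
t 1.6 p [ 539.4 -110.1  332.2] y ang -6.96 tz [-6.0e-04  1.2e-03 -1.0e+00] q [-0.22  0.19  1.65  0.    1.3  -0.1 ] F [ 0.  -0.6  0.2] m [-0.08  -0.027 -0.062] w 39.9
shift [ 52.8  32.5 102.3]
yaw 0.03775541129772364
```

Request:
{"name": "move_arm", "arguments": {"increments": [139,26,16,50,0,139,53,32.5,102,0,139,53,32.5,102,0,139,53,32.5,102,0]}}

```text
t: 2.1
ee_pos: [578.2, -61.7, 231.1]
orientation: [-2.351, -2.082, -0.001]
ft_force: [-0.3, -0.4, 0.6]
width: 39.9
```

```bash
python3 - <<'E'
from h import *
go((578,-61.5,99),-7)
im=snap('side','side1'); a=im['frame'][60:240,170:350,::-1]; cv2.imwrite('pics/side1z.png',cv2.resize(a,None,fx=3.3,fy=3.3,interpolation=cv2.INTER_CUBIC))
im=snap('top','top1'); a=im['frame'][85:265,155:355,::-1]; cv2.imwrite('pics/top1z.png',cv2.resize(a,None,fx=3.3,fy=3.3,interpolation=cv2.INTER_CUBIC))
E
```

```text
t 2.1 p [578.2 -61.7 231.1] y ang -6.95 tz [-2.e-04  9.e-04 -1.e+00] q [-0.13  0.33  1.7   0.    1.11 -0.01] F [-0.3 -0.4  0.6] m [-0.112 -0.02   0.026] w 39.9
shift [ 1.000e-01 -2.000e-01  1.321e+02]
yaw 0.04838290836468673
```

View pics/side1z.png

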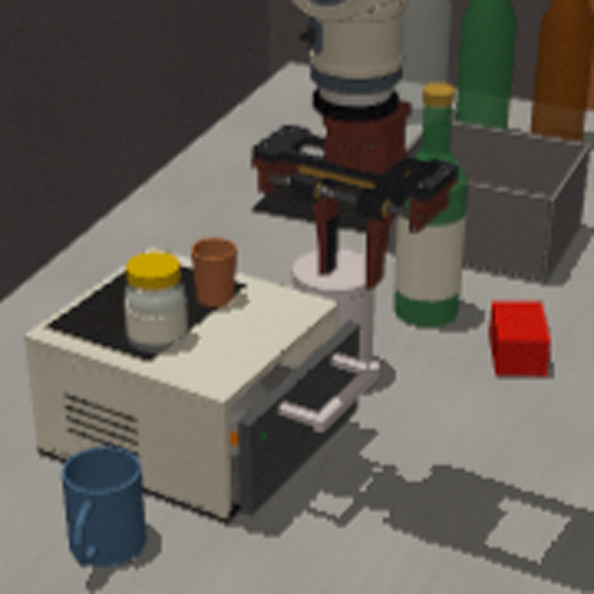

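The side view shows the fingers above the bar at crop (328–375, 280), well short of the jar and jigger. I'll descend.

Request:
{"name": "move_arm", "arguments": {"increments": [139,0,0,30,0,139,0,0,60,0,139,0,0,85,0,139,0,0,100,0,139,0,0,110,0,139,0,0,110,0]}}

```text
t: 2.95
ee_pos: [579.1, -62.5, 122.6]
orientation: [2.353, 2.08, 0.004]
ft_force: [-0.1, 1.0, -0.0]
width: 39.7
```

```bash
python3 - <<'E'
from h import *
go((578,-61.5,99),-7)
im=snap('side','side2'); a=im['frame'][100:240,190:330,::-1]; cv2.imwrite('pics/side2z.png',cv2.resize(a,None,fx=4.2,fy=4.2,interpolation=cv2.INTER_CUBIC))
E
```

```text
t 2.95 p [579.1 -62.5 122.6] y ang -7.04 tz [ 2.7e-03  6.0e-04 -1.0e+00] q [-0.13  0.46  1.78  0.    0.89 -0.01] F [-0.1  1.  -0. ] m [-0.079 -0.042 -0.035] w 39.7
shift [ 0.8 -1.3 23.6]
yaw -0.03500891280773999
```

View pics/side2z.png

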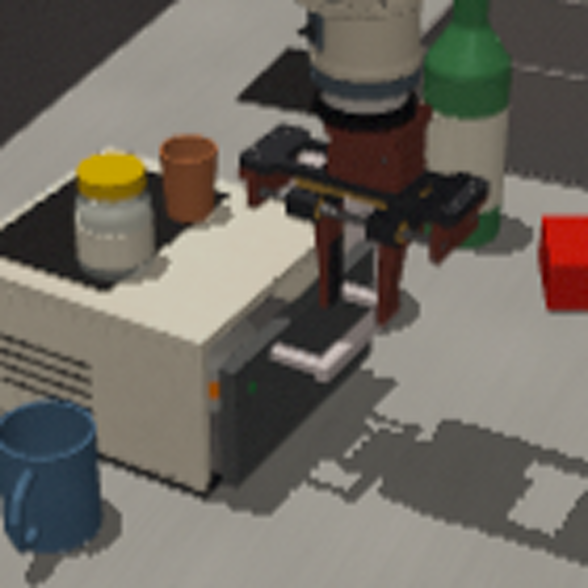

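```bash
python3 - <<'E'
from h import *
im=dict(np.load('side2.npz'))
for p in((579.1,-62.5,122.6),(578,-61.5,118),(585.3,-2,118),(570.7,-121,118)):
    u,v=proj(im,p); print(p,(u-190)*4.2,(v-100)*4.2)
E
```

```text
(579.1, -62.5, 122.6) 359.2639333067377 328.37462982052557
(578, -61.5, 118) 359.98046655726324 334.3228037550434
(585.3, -2, 118) 321.43690269100114 372.13205174684356
(570.7, -121, 118) 396.3590992985502 298.6372415249797
```

Request:
{"name": "move_arm", "arguments": {"increments": [139,0,-1,12,0,139,0,-1,23,0,139,0,-1,23,0,139,0,-1,23,0]}}

```text
t: 3.5
ee_pos: [578.5, -62.2, 99.9]
orientation: [2.352, 2.08, 0.004]
ft_force: [-0.6, -0.7, 0.0]
width: 39.8
```

Request:
{"name": "move_arm", "arguments": {"increments": [255,0,0,0,0,255,0,0,0,0,255,0,0,0,0,255,0,0,0,0,255,0,0,0,0,255,0,0,0,0]}}

```text
t: 4.25
ee_pos: [578.7, -62.3, 100.0]
orientation: [2.352, 2.08, 0.005]
ft_force: [-0.6, 0.2, 1.2]
width: 11.7
```

```bash
python3 - <<'E'
from h import *
o=ctrl.get_obs();go((578-137*.9925,-61.5+137*.122,99),-7)
im=snap('side','side3'); a=im['frame'][100:240,190:330,::-1]; cv2.imwrite('pics/side3z.png',cv2.resize(a,None,fx=4.2,fy=4.2,interpolation=cv2.INTER_CUBIC))
E
```

```text
t 4.25 p [578.7 -62.3 100. ] y ang -7.03 tz [ 3.5e-03  5.0e-04 -1.0e+00] q [-0.13  0.5   1.8   0.    0.85 -0.01] F [-0.6  0.2  1.2] m [-0.029 -0.083 -0.026] w 11.7
shift [   0.6 -137.8    0.6]
yaw -0.028893984384211535
```

View pics/side3z.png

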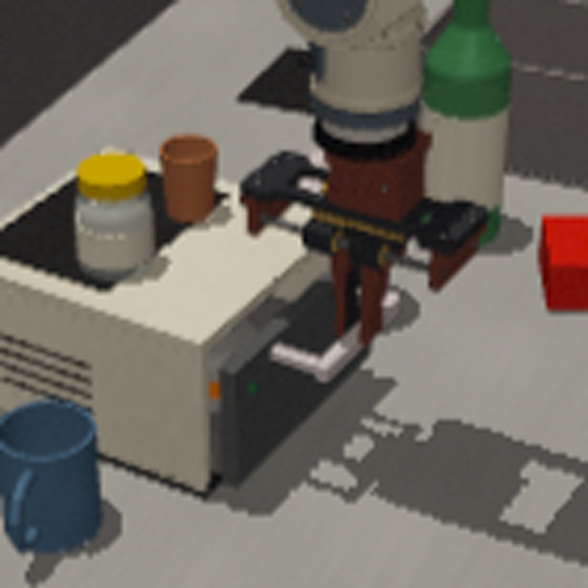

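The width of 11.7 mm matches the 12 mm bar, and the picture shows the fingers on it at crop (360,320). Now I'll pull along -y of the tool.

Request:
{"name": "move_arm", "arguments": {"increments": [255,0,-6,0,0,255,0,-18,0,0,255,0,-32,0,0,255,0,-46,0,0,255,0,-60,0,0,255,0,-74,0,0,255,0,-88,0,0,255,0,-102,0,0,255,0,-114,0,0,255,0,-122,0,0,255,0,-126,0,0,255,0,-126,0,0]}}

```text
t: 5.8
ee_pos: [452.7, -46.5, 100.0]
orientation: [2.353, 2.08, 0.004]
ft_force: [0.9, 3.9, 8.0]
width: 11.6
```

```bash
python3 - <<'E'
from h import *
go((578.7-137*.9925,-62.3+137*.122,99),-7)
E
```

```text
t 5.8 p [452.7 -46.5 100. ] y ang -7.04 tz [ 0.0028  0.001  -1.    ] q [-0.13  0.34  2.07  0.    0.73 -0.01] F [0.9 3.9 8. ] m [ 0.716 -0.213 -0.039] w 11.6
shift [ -0.3 -10.    1. ]
yaw -0.036469711068804145
```

Request:
{"name": "move_arm", "arguments": {"increments": [255,0,-3,0,0,255,0,-6,0,0,255,0,-8,0,0,255,0,-8,0,0]}}

```text
t: 6.3
ee_pos: [444.2, -45.4, 100.0]
orientation: [2.353, 2.081, 0.004]
ft_force: [0.5, 2.8, 6.2]
width: 11.9
```

Request:
{"name": "move_arm", "arguments": {"increments": [255,0,-1,0,0,255,0,-2,0,0,255,0,-2.5,0,0,255,0,-2.5,0,0]}}

```text
t: 6.8
ee_pos: [442.7, -45.2, 100.0]
orientation: [2.352, 2.079, 0.006]
ft_force: [6.3, 3.0, -0.7]
width: 11.3
```

Request:
{"name": "move_arm", "arguments": {"increments": [255,0,-1,0,0,255,0,-3,0,0,255,0,-3,0,0]}}

```text
t: 7.18
ee_pos: [442.9, -45.2, 100.1]
orientation: [2.349, 2.076, 0.012]
ft_force: [12.8, 2.1, -10.7]
width: 11.6
```

```bash
python3 - <<'E'
from h import *
go(None)
E
```

```text
t 7.17 p [442.9 -45.2 100.1] y ang -7.05 tz [ 1.010e-02  2.000e-04 -9.999e-01] q [-0.13  0.33  2.1   0.    0.71 -0.01] F [ 12.8   2.1 -10.7] m [ 0.327 -2.373  0.01 ] w 11.6
```

The drawer is against its stop: no further motion and the force is rising. I'll release and lift.

Request:
{"name": "move_arm", "arguments": {"increments": [255,0,0,0,0,139,0,0,0,0,139,0,0,0,0,139,0,0,0,0,139,0,0,0,0,139,0,0,0,0]}}

```text
t: 7.92
ee_pos: [442.7, -45.3, 100.0]
orientation: [2.349, 2.076, 0.012]
ft_force: [0.0, 0.1, -0.5]
width: 39.7
```

Request:
{"name": "move_arm", "arguments": {"increments": [139,0,0,-15,0,139,0,0,-35,0,139,0,0,-70,0,139,0,0,-120,0,139,-60,0,-160,0,139,-120,0,-200,0,139,-180,0,-200,0,139,-220,0,-200,0,139,-220,0,-200,0]}}

```text
t: 9.05
ee_pos: [413.2, -266.6, 301.0]
orientation: [2.352, 2.07, 0.012]
ft_force: [0.7, -0.2, 0.1]
width: 40.4
```

```bash
python3 - <<'E'
from h import *
go((576.5,-61.6,200),-7)
im=snap('side','side4'); a=im['frame'][110:260,170:320,::-1]; cv2.imwrite('pics/side4z.png',cv2.resize(a,None,fx=4,fy=4,interpolation=cv2.INTER_CUBIC))
im=snap('top','top4'); a=im['frame'][90:270,180:350,::-1]; cv2.imwrite('pics/top4z.png',cv2.resize(a,None,fx=3.3,fy=3.3,interpolation=cv2.INTER_CUBIC))
E
```

```text
t 9.05 p [ 413.2 -266.6  301. ] y ang -7.31 tz [ 0.0112 -0.0013 -0.9999] q [-0.6   0.11  1.82  0.01  1.21 -0.48] F [ 0.7 -0.2  0.1] m [-0.034 -0.042  0.005] w 40.4
shift [224.1 134.8 102.6]
yaw -0.3059584148722365
```

View pics/side4z.png

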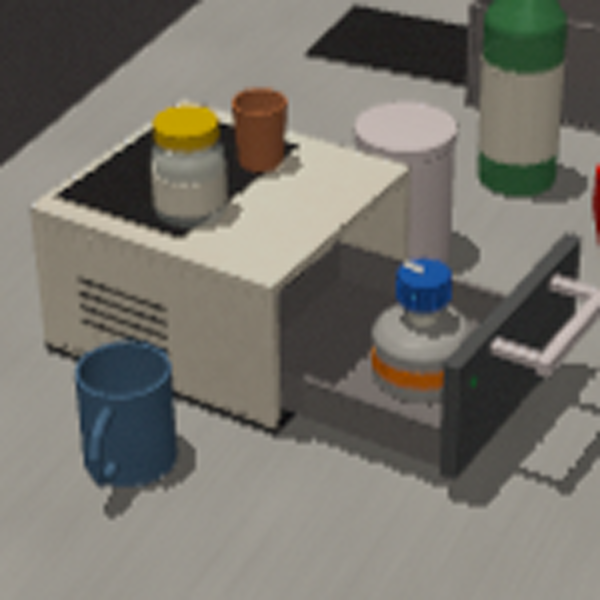

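View pics/top4z.png

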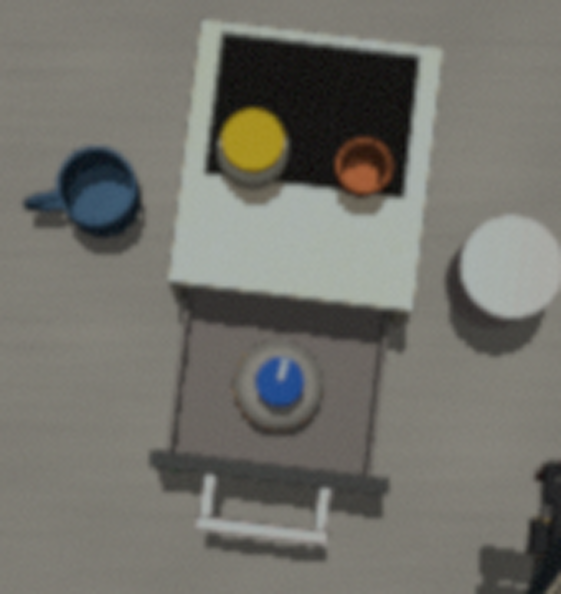

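Drawer open. The cap is at top crop (280,381), with its stripe pointing to about (285,360), roughly away from the handle. Measuring both from the two views.

```bash
python3 - <<'E'
from h import *
yaw=-7
for n,(r0,r1,c0,c1) in (('top',(190,225,250,280)),('side',(170,192,262,290))):
    im=dict(np.load(n+'4.npz')); f=im['frame'][r0:r1,c0:c1].astype(int)
    blue=(f[...,2]>f[...,0]+40)
    m=blue.astype(np.uint8); ys,xs=np.nonzero(m)
    hull=cv2.convexHull(np.c_[xs,ys].astype(np.int32)); full=np.zeros_like(m); cv2.fillConvexPoly(full,hull,1)
    if n=='top':
        (cx,cy),rad=cv2.minEnclosingCircle(hull); ys2,xs2=np.nonzero(full)
        print('circ',cx+c0,cy+r0,rad,xs2.mean()+c0,ys2.mean()+r0)
        print('centre',onz(im,xs2.mean()+c0,ys2.mean()+r0,125),'size mm',2*np.sqrt(full.sum()/np.pi)*1480/500)
    else:
        ys2,xs2=np.nonzero(full); print('side blob centre',onz(im,xs2.mean()+c0,ys2.mean()+r0,114))
    w=f.min(2); w=np.where((full>0),np.clip(w-f.min(2)[full>0].min()-0,0,None),0)
    w=np.where(w>0.35*w.max(),w,0).astype(float)
    yy,xx=np.mgrid[r0:r1,c0:c1]
    su,sv=(w*xx).sum()/w.sum(),(w*yy).sum()/w.sum()
    print('stripe px',su,sv,'world',onz(im,su,sv,127))
    P=np.array([onz(im,a,b,127)[:2] for a,b in zip(xx[w>0],yy[w>0])]); W=w[w>0]; c=(P*W[:,None]).sum(0)/W.sum()
    C=((P-c)*W[:,None]).T@(P-c); ev,V=np.linalg.eigh(C); d=V[:,1]; print('axis ang (mod180)',np.degrees(np.arctan2(d[1],d[0])),len(W),ev)
for nm in('top',):
    im=dict(np.load('top4.npz')); f=lambda u,v,z: onz(im,180+u/3.3,90+v/3.3,z)
    print('bar',f(199,524,124),f(326,540,124),'jar',f(253,139,235),'jigger',f(364,165,210))
a=dict(np.load('top4.npz'))['frame'][190:225,250:280,::-1]; b=dict(np.load('side4.npz'))['frame'][168:198,262:292,::-1]
cv2.imwrite('pics/cap4.png',np.hstack([cv2.resize(a,(360,420),interpolation=cv2.INTER_NEAREST),cv2.resize(b,(420,420),interpolation=cv2.INTER_NEAREST)]))
E
```

```text
circ 264.46850395202637 205.18503952026367 7.333673477172852 264.5 205.2528735632184
centre [575.54405425 -62.15462074 125.        ] size mm 44.05765669615644
stripe px 265.2155504234026 201.5150115473441 world [586.5527621  -64.29504224 127.        ]
axis ang (mod180) 100.51024245430854 41 [163302.58738658 196520.79460267]
side blob centre [577.97556547 -60.07642805 114.        ]
stripe px 273.5268667131891 176.19120725750173 world [587.06026083 -64.57386703 127.        ]
axis ang (mod180) -162.87235084240464 12 [31325.1337095  54861.54988004]
bar [447.08792818   9.96574194 124.        ] [ 432.47653438 -103.65196649  124.        ] jar [774.00379885 -39.05252643 235.        ] jigger [ 756.06488167 -134.44459816  210.        ]
```

View pics/cap4.png

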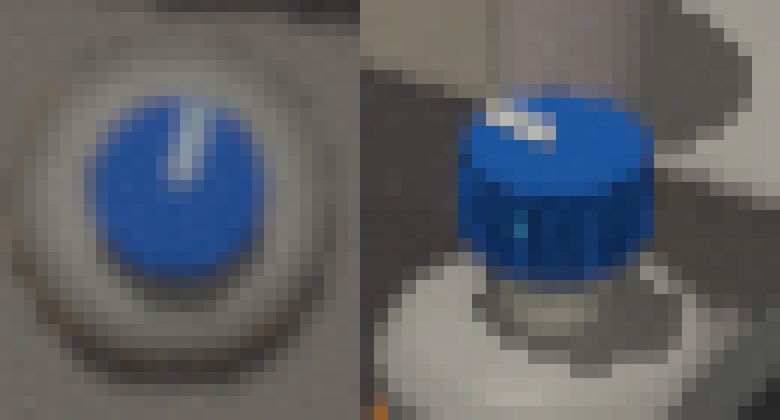

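The cap centre is about (576.3,-61.5). Its measured diameter is 44 mm, and the handle-based prediction agrees. The stripe points at about -13° in the world, so the cap is about 174° (3.04 rad) unscrewed, which is inside the stated range. I'll grip with the jaws across the drawer, which leaves room for the whole turn on joint 6.

Request:
{"name": "move_arm", "arguments": {"increments": [70,45,27,10,-10,70,90,54,20,-20,70,135,81,40,-30,70,180,108,60,-40,70,224,135,80,-50,70,224,135,100,-60,70,224,135,100,-70,70,224,135,100,-80,70,224,135,100,-90.3,70,224,135,100,-90.3,70,224,135,100,-90.3]}}

```text
t: 10.52
ee_pos: [575.9, -57.1, 202.2]
orientation: [0.19, 3.126, 0.002]
ft_force: [0.9, 0.9, -0.4]
width: 63.7
```

```bash
python3 - <<'E'
from h import *
go((576.3,-61.5,95),83)
im=snap('side','side5'); a=im['frame'][80:240,190:350,::-1]; cv2.imwrite('pics/side5z.png',cv2.resize(a,None,fx=3.6,fy=3.6,interpolation=cv2.INTER_CUBIC))
E
```

```text
t 10.53 p [575.9 -57.1 202.2] y ang 83.03 tz [ 1.010e-02  6.000e-04 -9.999e-01] q [-0.12  0.35  1.74  0.    1.04 -1.57] F [ 0.9  0.9 -0.4] m [ 0.029 -0.086  0.024] w 63.7
shift [ 1.000e-01 -4.500e+00  1.072e+02]
yaw 0.03242402348115547
```

View pics/side5z.png

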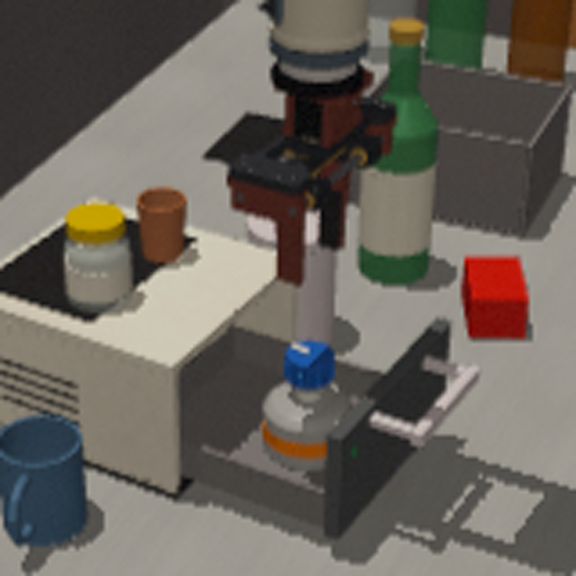

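The fingers straddle the cap's column at crop x≈310. Descending onto it.

Request:
{"name": "move_arm", "arguments": {"increments": [70,0,-4.5,30,0,70,0,-4.5,60,0,70,0,-4.5,80,0,70,0,-4.5,95,0,70,0,-4.5,107,0,70,0,-4.5,107,0,70,0,-4.5,107,0]}}

```text
t: 11.45
ee_pos: [577.0, -61.8, 95.7]
orientation: [0.19, 3.125, 0.002]
ft_force: [-0.7, -0.1, 1.3]
width: 63.6
```

```bash
python3 - <<'E'
from h import *
go((576.3,-61.5,95),83)
im=snap('side','side6'); a=im['frame'][80:240,190:350,::-1]; cv2.imwrite('pics/side6z.png',cv2.resize(a,None,fx=3.6,fy=3.6,interpolation=cv2.INTER_CUBIC))
E
```

```text
t 11.45 p [577.  -61.8  95.7] y ang 83.04 tz [ 1.100e-02  5.000e-04 -9.999e-01] q [-0.13  0.5   1.81  0.    0.83 -1.58] F [-0.7 -0.1  1.3] m [ 0.012 -0.144 -0.03 ] w 63.6
shift [0.7 0.2 0.7]
yaw 0.03763126856387089
```

View pics/side6z.png

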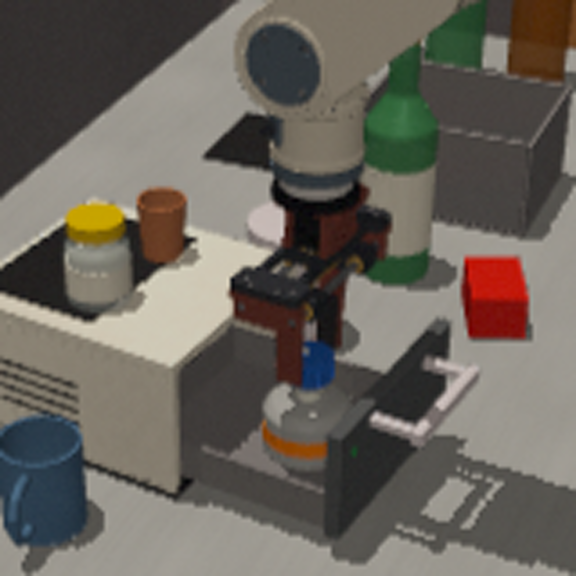

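Request:
{"name": "move_arm", "arguments": {"increments": [255,0.5,0,0.5,0,255,0.5,0,0.5,0,255,0.5,0,0.5,0,255,0.5,0,0.5,0,255,0.5,0,0.5,0]}}

```text
t: 12.12
ee_pos: [576.7, -62.3, 95.7]
orientation: [0.19, 3.124, 0.001]
ft_force: [-1.5, -5.1, 5.0]
width: 43.1
```

```bash
python3 - <<'E'
from h import *
go((576.3,-61.5,95),83)
E
```

```text
t 12.12 p [576.7 -62.3  95.7] y ang 83.05 tz [ 1.170e-02 -2.000e-04 -9.999e-01] q [-0.13  0.5   1.81  0.    0.83 -1.58] F [-1.5 -5.1  5. ] m [-0.866  0.107 -0.051] w 43.1
shift [0.5 0.7 0.7]
yaw 0.04628451523450394
```

It grips at 43.1 mm for the 44 mm knurled cap, with small forces. I'll screw clockwise 120° first, following the thread down.

Request:
{"name": "move_arm", "arguments": {"increments": [255,0,0,0.2,10,255,0,0,0.4,20,255,0,0,0.7,30,255,0,0,0.9,40,255,0,0,1.1,50,255,0,0,1.3,60,255,0,0,1.6,70,255,0,0,1.8,80,255,0,0,2,90,255,0,0,2.2,100,255,0,0,2.4,110,255,0,0,2.7,120]}}

```text
t: 13.62
ee_pos: [577.0, -62.3, 93.1]
orientation: [2.81, 1.393, 0.017]
ft_force: [-0.8, -1.8, 2.3]
width: 43.0
```

```bash
python3 - <<'E'
from h import *
go((576.3,-61.5,95),-91)
E
```

```text
t 13.62 p [577.  -62.3  93.1] y ang -37.27 tz [ 1.220e-02 -3.000e-04 -9.999e-01] q [-0.13  0.5   1.81  0.    0.82  0.52] F [-0.8 -1.8  2.3] m [-0.63   0.125  0.079] w 43.0
shift [ 0.2 -1.  -1.9]
yaw 53.72557575901743
```

The 0.08 N m moment equals the thread friction, so the cap is turning with the grip. Another 36°, then small steps.

Request:
{"name": "move_arm", "arguments": {"increments": [255,0,0,0.2,9,255,0,0,0.4,18,255,0,0,0.6,27,255,0,0,0.8,36,255,0,0,0.8,36]}}

```text
t: 14.25
ee_pos: [577.1, -62.5, 92.3]
orientation: [3.105, 0.459, 0.019]
ft_force: [-0.9, -3.8, 2.9]
width: 43.5
```

```bash
python3 - <<'E'
from h import *
go(None)
E
```

```text
t 14.25 p [577.1 -62.5  92.3] y ang -73.19 tz [ 1.230e-02 -6.000e-04 -9.999e-01] q [-0.13  0.5   1.81  0.    0.82  1.15] F [-0.9 -3.8  2.9] m [-0.817  0.098 -0.067] w 43.5
```

Request:
{"name": "move_arm", "arguments": {"increments": [255,0,0,0.05,3,255,0,0,0.1,6,255,0,0,0.1,6]}}

```text
t: 14.62
ee_pos: [577.1, -62.5, 92.2]
orientation: [3.125, 0.301, 0.019]
ft_force: [-0.9, -2.7, 1.9]
width: 43.3
```

```bash
python3 - <<'E'
from h import *
go(None)
E
```

```text
t 14.62 p [577.1 -62.5  92.2] y ang -79.01 tz [ 1.230e-02 -7.000e-04 -9.999e-01] q [-0.13  0.5   1.81  0.    0.82  1.25] F [-0.9 -2.7  1.9] m [-0.79   0.178 -0.039] w 43.3
```

Request:
{"name": "move_arm", "arguments": {"increments": [255,0,0,0.05,3,255,0,0,0.1,6,255,0,0,0.1,6]}}

```text
t: 15.0
ee_pos: [577.1, -62.6, 92.1]
orientation: [3.137, 0.141, 0.019]
ft_force: [-0.5, -2.9, 2.4]
width: 43.0
```

```bash
python3 - <<'E'
from h import *
go(None)
E
```

```text
t 15.0 p [577.1 -62.6  92.1] y ang -84.85 tz [ 1.220e-02 -7.000e-04 -9.999e-01] q [-0.13  0.5   1.81  0.    0.82  1.35] F [-0.5 -2.9  2.4] m [-0.845  0.209 -0.082] w 43.0
```

Request:
{"name": "move_arm", "arguments": {"increments": [255,0,0,0.05,2,255,0,0,0.1,4,255,0,0,0.1,4]}}

```text
t: 15.38
ee_pos: [577.0, -62.6, 92.0]
orientation: [3.14, 0.032, 0.019]
ft_force: [-1.3, -3.8, 2.2]
width: 43.0
```

```bash
python3 - <<'E'
from h import *
go(None)
E
```

```text
t 15.38 p [577.  -62.6  92. ] y ang -88.85 tz [ 1.220e-02 -8.000e-04 -9.999e-01] q [-0.13  0.5   1.81  0.    0.82  1.42] F [-1.3 -3.8  2.2] m [-0.831  0.227  0.034] w 43.0
```

Request:
{"name": "move_arm", "arguments": {"increments": [255,0,0,0.05,2,255,0,0,0.1,4,255,0,0,0.1,4]}}

```text
t: 15.75
ee_pos: [577.5, -62.6, 92.0]
orientation: [3.14, -0.077, 0.02]
ft_force: [1.1, -3.0, 2.3]
width: 43.5
```

```bash
python3 - <<'E'
from h import *
go(None)
E
```

```text
t 15.75 p [577.5 -62.6  92. ] y ang -92.82 tz [ 0.013  -0.0011 -0.9999] q [-0.13  0.5   1.81  0.    0.82  1.49] F [ 1.1 -3.   2.3] m [-0.801 -0.098  0.801] w 43.5
```

Request:
{"name": "move_arm", "arguments": {"increments": [255,0,0,0.05,2,255,0,0,0.1,4,255,0,0,0.1,4]}}

```text
t: 16.12
ee_pos: [577.8, -62.6, 92.1]
orientation: [3.136, -0.188, 0.022]
ft_force: [1.1, -2.5, 3.0]
width: 43.1
```

```bash
python3 - <<'E'
from h import *
go(None)
E
```

```text
t 16.12 p [577.8 -62.6  92.1] y ang -96.86 tz [ 0.0137 -0.0011 -0.9999] q [-0.13  0.5   1.81  0.    0.82  1.56] F [ 1.1 -2.5  3. ] m [-0.578 -0.281  0.652] w 43.1
```

The moment jumped to 0.80 N m between 172° and 176° of turn, where the stripe predicted about 174°, then the grip began to slip at 0.65. The cap is bottomed out. Now I'll back off a quarter turn plus about 1.5° for wind-up, rising 2 mm.

Request:
{"name": "move_arm", "arguments": {"increments": [255,-0.5,0,-0.1,-5,255,-0.5,0,-0.3,-15,255,-0.5,0,-0.6,-25,255,-0.5,0,-0.8,-35,255,-0.5,0,-1,-45,255,-0.5,0,-1.2,-55,255,-0.5,0,-1.4,-65,255,-0.5,0,-1.7,-75,255,-0.5,0,-1.9,-85,255,-0.5,0,-2,-91.5,255,-0.5,0,-2,-91.5]}}

```text
t: 17.5
ee_pos: [576.8, -61.6, 94.0]
orientation: [2.319, 2.107, 0.015]
ft_force: [-0.9, 2.9, 4.6]
width: 43.2
```

```bash
python3 - <<'E'
from h import *
go(None,-6.9)
im=snap('side','side7'); a=im['frame'][80:240,190:350,::-1]; cv2.imwrite('pics/side7z.png',cv2.resize(a,None,fx=3.6,fy=3.6,interpolation=cv2.INTER_CUBIC))
a=im['frame'][160:200,250:300,::-1]; cv2.imwrite('pics/cap7.png',cv2.resize(a,None,fx=12,fy=12,interpolation=cv2.INTER_NEAREST))
for ang in (-97,-87,-107,-77,-117):
    d=np.radians(ang); print(ang,[(np.array(proj(im,(576.7+r*np.cos(d),-62+r*np.sin(d),125)))-[250,160])*12 for r in(0,20)])
E
```

```text
t 17.5 p [576.8 -61.6  94. ] y ang -5.5 tz [ 1.260e-02  6.000e-04 -9.999e-01] q [-0.13  0.5   1.81  0.    0.82 -0.03] F [-0.9  2.9  4.6] m [0.502 0.226 0.109] w 43.2
yaw 1.4015731369825346
-97 [array([314.23018333, 213.63716146]), array([349.61520757, 179.08699789])]
-87 [array([314.23018333, 213.63716146]), array([337.86952054, 176.095653  ])]
-107 [array([314.23018333, 213.63716146]), array([360.31784638, 183.12511254])]
-77 [array([314.23018333, 213.63716146]), array([325.42923469, 174.23657711])]
-117 [array([314.23018333, 213.63716146]), array([369.65693281, 188.09388998])]
```

View pics/side7z.png

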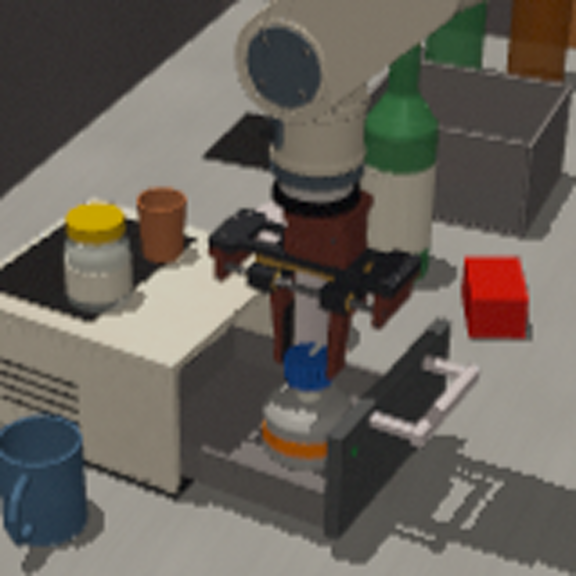

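View pics/cap7.png

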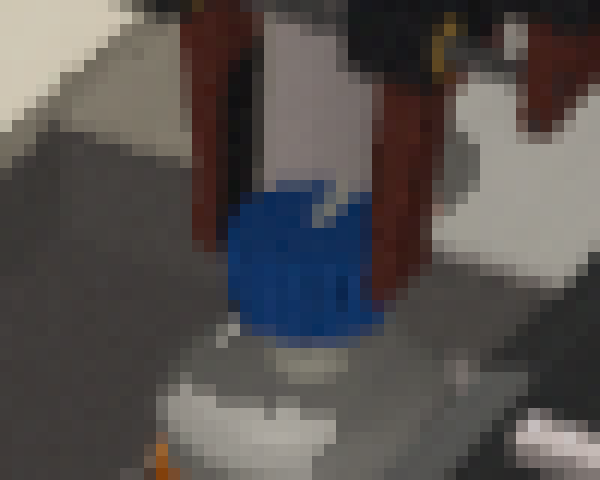

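The side view shows the cap at zoom (305,265) with the stripe pointing away from the camera, from (318,220) to (340,187). That is roughly the quarter-turn direction. I'll measure it more carefully.

```bash
python3 - <<'E'
from h import *
im=snap('side','side8')
f=(im['frame'].astype(float)+np.load('side7.npz')['frame'])/2
f=f[172:182,270:284]; print(f[...,0].astype(int)); print(f[...,2].astype(int))
w=np.clip(f[...,0]-60,0,None); 
go(None)
E
```

```text
[[ 21  56 123 127 126 125 121 120 118 115 107  56  66  66]
 [ 21  60 123 127 126 125 121 119 118 114 106  56  66  66]
 [ 25  72 123 117 116 116 109 110 116 115 105  57  66  65]
 [ 24  66 107  66  65  63  40  69 118 107  96  58  66  67]
 [ 18  24  14  14  16  20  45  89 107  60  40  62  67  70]
 [ 11  16  14  17  16  28  82 108  58  11  24  66  66  62]
 [ 13  17  15  12  14  28  87  58  16  15  24  63  65  57]
 [ 15  16  15  17  15  16  16  13  13  12  23  58  65  56]
 [ 15  17  15  12  18  17  18  17  16  18  24  65  64  54]
 [ 15  16  16  14  17  15  15  15  16  19  30  65  65  55]]
[[ 20  48 110 114 114 113 109 108 106 102  94  25  26  26]
 [ 21  52 110 115 113 113 109 107 106 103  95  25  26  24]
 [ 22  61 110 111 111 110 106 106 105 103  94  27  25  24]
 [ 24  63 103  97  99  97  93  96 105 101  93  25  27  25]
 [ 50  71  87  88  88  89  91 100 101  94  84  24  25  27]
 [ 87  89  88  89  88  89 100 103  94  87  70  23  27  24]
 [ 89  89  89  89  88  90 100  93  89  88  70  26  24  23]
 [ 89  89  89  90  90  89  90  88  88  88  70  24  25  21]
 [ 89  90  90  88  90  89  90  89  89  89  71  26  23  19]
 [ 89  94  95  90  93  92  91  91  92  89  75  25  24  20]]
t 17.6 p [576.8 -61.7  94. ] y ang -5.54 tz [ 1.260e-02  3.000e-04 -9.999e-01] q [-0.13  0.5   1.81  0.    0.82 -0.03] F [-0.5  5.   4.6] m [0.78  0.314 0.113] w 43.3
```

```bash
python3 - <<'E'
from h import *
im=dict(np.load('side8.npz'))
P=np.array([onz(im,u,v,125)[:2] for u,v in((276.4,178),(276.9,177),(277.6,176),(278.4,175))])
print(P); d=P[-1]-P[0]; print(np.degrees(np.arctan2(d[1],d[0])))
for c in((576.7,-62),(577.5,-60.5),(575.5,-62)):
    print(c,[np.degrees(np.arctan2(*(p-np.array(c))[::-1])).round(0) for p in P])
E
```

```text
[[575.63298717 -61.19443135]
 [576.34694019 -67.35804561]
 [576.46913047 -73.82344736]
 [576.29287136 -80.46296152]]
-88.03857335288687
(576.7, -62) [np.float64(143.0), np.float64(-94.0), np.float64(-91.0), np.float64(-91.0)]
(577.5, -60.5) [np.float64(-160.0), np.float64(-100.0), np.float64(-94.0), np.float64(-93.0)]
(575.5, -62) [np.float64(81.0), np.float64(-81.0), np.float64(-85.0), np.float64(-88.0)]
```

The geometry bounds the cap at about 88.5–91.5°: a 91.5° back-off less at most 3° of wind-up. The coarse stripe view gives 94–99° with about ±8° uncertainty, which is compatible. I'll check the bystanders and the handle against the pictures from before the cap work, then hand in.

```bash
python3 - <<'E'
from h import *
a=np.load('side0.npz')['frame'].astype(int); b=np.load('side4.npz')['frame'].astype(int); c=np.load('side8.npz')['frame'].astype(int)
def cen(f,m): ys,xs=np.nonzero(m(f)); return xs.mean().round(2),ys.mean().round(2),len(xs)
ms={'lid':lambda f:(f[...,0]>130)&(f[...,1]>100)&(f[...,2]<50),'carton':lambda f:(f[...,0]>120)&(f[...,1]<40)&(f[...,2]<40)}
for k,m in ms.items(): print(k,[cen(f[:250,150:345],m) for f in(a,b,c)])
reg={'jigger':(130,170,225,245),'mug':(195,232,185,218),'handle':(178,205,290,325),'tinlow':(160,180,270,285),'jar':(135,168,205,228),'spoon':(280,330,205,280)}
for k,(r0,r1,c0,c1) in reg.items(): print(k,np.abs(b-c)[r0:r1,c0:c1].mean().round(2),np.abs(a-c)[r0:r1,c0:c1].mean().round(2))
go(None)
E
```

```text
lid [(np.float64(77.5), np.float64(133.09), 112), (np.float64(75.44), np.float64(134.45), 110), (np.float64(65.97), np.float64(140.2), 98)]
carton [(np.float64(177.13), np.float64(158.26), 192), (np.float64(177.48), np.float64(162.06), 315), (np.float64(177.45), np.float64(162.12), 318)]
jigger 2.73 5.62
mug 2.37 4.71
handle 6.6 55.51
tinlow 41.69 58.5
jar 2.66 5.29
spoon 3.16 6.57
t 17.6 p [576.8 -61.7  94. ] y ang -5.54 tz [ 1.260e-02  3.000e-04 -9.999e-01] q [-0.13  0.5   1.81  0.    0.82 -0.03] F [-0.5  5.   4.6] m [0.78  0.314 0.113] w 43.3
```

```bash
python3 -c "
from h import *
print(ctrl.close_job()); go(None)"
```

```text
the job is handed in; nothing more can be done
None
the job is handed in; nothing more can be done
```

I pulled the drawer to its stop, screwed the vent cap down until it bottomed out, and backed it off a quarter turn. I handed the job in at 17.6 s with the cap still gripped and the drawer left open.

- **Drawer:** It moved about 137 mm, then stopped moving while the pull force rose to 12.8 N. The later pictures show the handle where I left it.
- **Bottoming out:** The turning moment jumped from about 0.08 to 0.80 N m after 172–176° clockwise, where the stripe had predicted about 174°. The grip then slipped a few degrees on the cap, so I counted the back-off from the bottomed position.
- **Back-off:** I turned back 91.5°, including about 1.5° for wind-up in the grip, which puts the cap at roughly 88–91°. The coarse side view of the stripe read 94–99° with about ±8° uncertainty: compatible, but slightly higher.
- **Final grip:** Jaw opening 43.3 mm on the 44 mm cap, with contact forces of 5 N or less.
- **Other objects:** The jar, jigger, mug, spoon and carton looked unmoved against the picture taken before I gripped the cap. The tin and the bottle are partly hidden by the arm, so I only judged them by eye. My colour check of the jar lid was unusable, probably because its colour mask also picked up the bottle cap, so I relied on the image difference there.

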